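# Empty the stir-bar beaker into the drying tray

## Robot

A 6-joint arm with a two-finger parallel gripper is mounted at the origin on the work surface. World frame = base frame: x ahead of the robot, y to its left, z up, the work surface at z = 0. Lengths are in m, angles in rad, forces in N, time in s.
With the tool pointing down it reaches from about 0.35 to 0.975 m from the base axis. Payload 7.1 kg.
Tool frame: the origin (TCP) lies midway between the tips of the shut fingers; the grasp point (between the pads) lies 19 mm behind it; z points along the fingers, y is the line along which they close (so a half turn about z gives the same grasp; the last joint's range is limited). The gripper opens to 88 mm and grips with 3 to 60 N. Pads are 20 mm wide; open, the fingers measure 115 mm over their backs; the gripper's body (75 mm by 178 mm) begins 61 mm behind the grasp point.
Start: joints at [1.3, 0.423, 1.63, -0, 1.089, -0.019], TCP at [0.156, 0.605, 0.196] pointing down, gripper open.
Joint ranges: [-3, 3], [-0.9, 2.11], [0.09, 2.58], [-1.31, 4.45], [0.11, 2.69], [-2.54, 2.54]. Speed limits (rad/s): [2.39, 2.39, 3.01, 3.14, 3.14, 3.14].

## Interface

Orientations are given as a unit quaternion [w, x, y, z].
In Python, from station import move_pose, movel, movej, command_gripper, wait, inverse_kinematics, read_camera, camera_info, MotionError, job_done, get_time, get_joint_pos, get_qvel, get_effort, get_tcp_pos, get_ee_rot, get_ft_force, get_ft_torque, get_grip_width, get_finger_force gives the robot as it stands. Calls block until the motion is done:
- move_pose(position, orientation): joint-space move of the TCP to a pose.
- movel(position, frame=None, v=0.15, until_force=None): straight line of the TCP; frame=None keeps the orientation; v is the mean speed in m/s. With until_force (N) it stops when the force on the tool has changed by that much, and returns True; else False.
- movej(angles): joint-space move.
- command_gripper(opening): opening from 0.0 (shut) to 1.0 (fully open); the grip force is fixed at half the most; returns when the fingers have stopped.
- wait(seconds).
- inverse_kinematics(position, orientation): joint angles nearest the present ones, or None.
- read_camera(name): name is "scene" or "side" or "wrist"; returns the picture (400x640x3 uint8, red, green, blue); there is no depth.
- camera_info(name): a dict with "intrinsics" (3x3 intrinsics, pixels), "T" (4x4, takes a point from camera to world coordinates); the wrist camera has in their place "tool_from_camera" (4x4, takes a point from camera to tool coordinates, whose origin is the TCP and whose axes are the flange's). Camera axes: x right, y up, looking along -z (the intrinsics and any distortion apply to the point x, -y, -z); pixel columns grow to the right and rows downward; lengths in m; the calibration is good to about 2 mm. A picture is of the moment at which its call begins: read the wrist's pose just before it. camera_info takes no time and is no camera call.
A pose or a line that the arm cannot do raises MotionError and nothing moves.
- job_done(): hands the job in; it is judged then, once.
Readings, each from a call of its own:
- get_time(): time.
- get_joint_pos(): joint angles.
- get_qvel(): joint speeds.
- get_effort(): joint torques, N m.
- get_tcp_pos(): TCP position.
- get_ee_rot(): TCP orientation.
- get_ft_force(): force on the tool from outside, world axes, zero at the start.
- get_ft_torque(): the same for the moment, N m.
- get_grip_width(): opening from 0.0 (shut) to 1.0 (fully open).
- get_finger_force(): force on a finger pad.
Only numpy, scipy, OpenCV 4.12 (cv2) and the standard library are available. Lean on these libraries where they do the work, as an engineer would, in place of code of your own. Each camera call takes 0.05 s, during which the arm holds its last target. There are 200 camera calls.

## Task

Take the steel beaker of washed stir bars out from under the glass funnel without striking the funnel or its stand, and tip it over the blue tray so that all five stir bars end up in the tray. Then set the empty beaker down gently, upright on the round black mat, and let go. Leave the wash bottle, the amber jar and the white dish where they are.

Things in the scene. Friction and masses are not known exactly. Their poses are not given: they have to be found in the camera images.
- beaker: Open round stainless steel beaker, loose: 85 mm tall, 62 mm outside diameter at the foot and 64 mm at the rim, wall 3.5 mm, floor 5 mm thick, about 140 g. Origin: centre of its underside; z points up out of the mouth. It starts upright on the bench under the funnel and holds the five stir bars in its lower half.
- beaker_rim (a point): Centre of the beaker's mouth, 85 mm above its origin along its z.
- bar0: White PTFE stir bar with a green band: slippery rod with round ends, 30 mm long, 16 mm diameter, 13 g. Origin: its centre; x runs along it.
- bar1: White PTFE stir bar with a green band: slippery rod with round ends, 30 mm long, 16 mm diameter, 13 g. Origin: its centre; x runs along it.
- bar2: White PTFE stir bar with a green band: slippery rod with round ends, 30 mm long, 16 mm diameter, 13 g. Origin: its centre; x runs along it.
- bar3: White PTFE stir bar with a green band: slippery rod with round ends, 30 mm long, 16 mm diameter, 13 g. Origin: its centre; x runs along it.
- bar4: White PTFE stir bar with a green band: slippery rod with round ends, 30 mm long, 16 mm diameter, 13 g. Origin: its centre; x runs along it.
- tray: Fixed blue open plastic tray, 220 mm square, 50 mm high, walls and floor 5 mm thick. Origin: centre of its underside. It stands to the left or right of the beaker.
- mat: Fixed round black rubber mat, 120 mm diameter, 5 mm thick. Origin: centre of its underside. It lies on the other side of the beaker from the tray.
- stand: Fixed retort stand holding a glass funnel over the beaker. Origin: on the bench, within 6 mm of the beaker's start; x points level from funnel to rod, so the beaker comes out towards -x. Grey foot 14 mm high at x 100 to 230 mm, y -85 to 85 mm; rod of 12 mm diameter at x = 150 mm, 240 mm tall; arm of 10 mm diameter at height 175 mm from rod to funnel.
- funnel_tip (a point): Lower tip of the funnel's stem, 120 mm above the bench (35 mm above the beaker's rim). Going up: stem 12 mm wide, 18 mm at 45 mm above the tip, red collar 30 mm wide from 45 to 65 mm, glass cone opening to 66 mm wide at 95 to 110 mm. It bars a gripper coming straight down: come in tilted about 45 degrees, from the stand's -x side or from either side (y).
- wash_bottle: Bystander, loose: white plastic bottle with red cap, 60 mm diameter, 150 mm tall. Origin: centre of its underside.
- amber_jar: Bystander, loose: amber glass jar with black lid, 64 mm diameter, 90 mm tall. Origin: centre of its underside.
- dish: Bystander, loose: white ceramic dish, 80 mm diameter, 28 mm tall. Origin: centre of its underside.

How it is judged:
On the way:
1. the beaker is tipped on its side (more than 70 degrees) with its mouth over the tray (angle between beaker's own z axis and vertical above 1.22 rad and x of beaker_rim in the frame of tray between -0.14 and 0.14 m and y of beaker_rim in the frame of tray between -0.14 and 0.14 m), for 0.05 s.
At the end, for the whole second after the job is handed in: All five stir bars lie in the tray (centres within its walls and below 45 mm); the beaker stands upright (within about 6 degrees) on the mat, its centre within 40 mm of the mat's centre, released and at rest (x of bar0 in the frame of tray between -0.11 and 0.11 m and y of bar0 in the frame of tray between -0.11 and 0.11 m and z of each of bar0, bar1, bar2, bar3, bar4 in the frame of tray below 0.045 m and x of bar1 in the frame of tray between -0.11 and 0.11 m and y of bar1 in the frame of tray between -0.11 and 0.11 m and x of bar2 in the frame of tray between -0.11 and 0.11 m and y of bar2 in the frame of tray between -0.11 and 0.11 m and x of bar3 in the frame of tray between -0.11 and 0.11 m and y of bar3 in the frame of tray between -0.11 and 0.11 m and x of bar4 in the frame of tray between -0.11 and 0.11 m and y of bar4 in the frame of tray between -0.11 and 0.11 m and horizontal distance between beaker and mat below 0.04 m and angle between beaker's own z axis and vertical below 0.1 rad and height (world z) of beaker between 0.002 and 0.012 m and linear speed of beaker below 0.03 m/s and angular speed of beaker below 0.3 rad/s); the robot touches nothing.
It fails at once if the wash bottle is pushed more than 25 mm or knocked over (distance of wash_bottle from where it was at the start of the episode above 0.025 m or angle between wash_bottle's own z axis and vertical above 0.5 rad).
It fails at once if the amber jar is pushed more than 25 mm or knocked over (distance of amber_jar from where it was at the start of the episode above 0.025 m or angle between amber_jar's own z axis and vertical above 0.5 rad).
It fails at once if the white dish is pushed more than 25 mm or knocked over (distance of dish from where it was at the start of the episode above 0.025 m or angle between dish's own z axis and vertical above 0.5 rad).
It fails at once if the glass funnel or its stand is struck with more than 15 N (contact force between stand and anything else above 15 N).
It fails at once if the beaker is dropped or thrown (moves faster than 0.5 m/s while the fingers do not hold it) (linear speed of beaker above 0.5 m/s and contact force between the fingers and beaker below 0.1 N).
It also fails if it takes over 64 s, if anything falls off the work surface, if the arm or the gripper's body presses on something with over 40 N, if the wrist force passes 120 N, or if a joint passes its speed limit or range.

## Working session

There is one attempt and no reset: what is moved stays moved. The work goes in short steps, each a Python script; the robot and the scene stay as the last script left them, time stands still between calls to the robot, and variables do not carry over. Pictures are saved under pics/ and viewed, at most 10 in all, crops included, and the job is handed in when it is done.

```bash
mkdir -p pics; ls
python3 - <<'E'
from station import *
import cv2, numpy as np
for n in ("scene","side","wrist"):
    im=read_camera(n); cv2.imwrite(f"pics/{n}0.png",im[:,:,::-1]); c=camera_info(n)
    print(n,{k:np.round(np.array(v),4).tolist() if not isinstance(v,(str,dict)) else v for k,v in c.items()})
print(get_time(),get_tcp_pos(),get_ee_rot())
a=cv2.imread("pics/scene0.png");b=cv2.imread("pics/side0.png")
E
```

```text
pics
scene {'intrinsics': [[403.1988, 0.0, 320.6108], [0.0, 403.1988, 204.4205], [0.0, 0.0, 1.0]], 'T': [[0.3631, -0.7813, 0.5077, 0.9581], [0.9317, 0.3102, -0.1891, -0.1484], [-0.0097, 0.5417, 0.8405, 0.7576], [0.0, 0.0, 0.0, 1.0]]}
side {'intrinsics': [[468.5605, 0.0, 332.7618], [0.0, 468.5605, 197.3012], [0.0, 0.0, 1.0]], 'T': [[-0.9992, 0.0178, -0.0348, 0.4824], [-0.039, -0.5134, 0.8573, 0.9739], [-0.0026, 0.858, 0.5137, 0.6817], [0.0, 0.0, 0.0, 1.0]]}
wrist {'intrinsics': [[306.1313, 0.0, 322.3143], [0.0, 306.1313, 197.5167], [0.0, 0.0, 1.0]], 'tool_from_camera': [[-0.0003, 0.9593, 0.2823, 0.0774], [1.0, 0.0002, 0.0002, 0.0011], [0.0002, 0.2823, -0.9593, -0.1882], [0.0, 0.0, 0.0, 1.0]]}
0.15 [0.15557706 0.60485387 0.19549657] [-7.00291383e-05  1.25553454e-01  9.92086687e-01 -5.74300009e-04]
```

View pics/scene0.png

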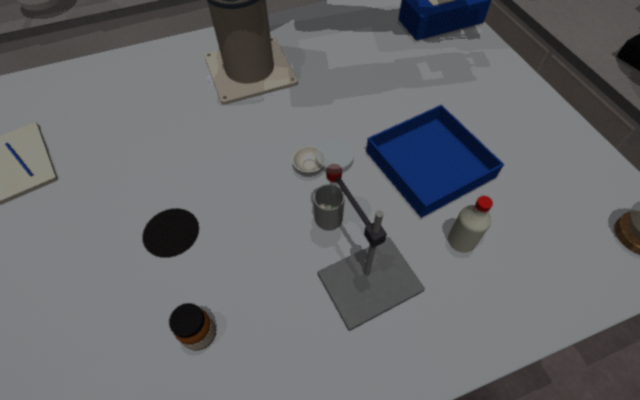

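View pics/side0.png

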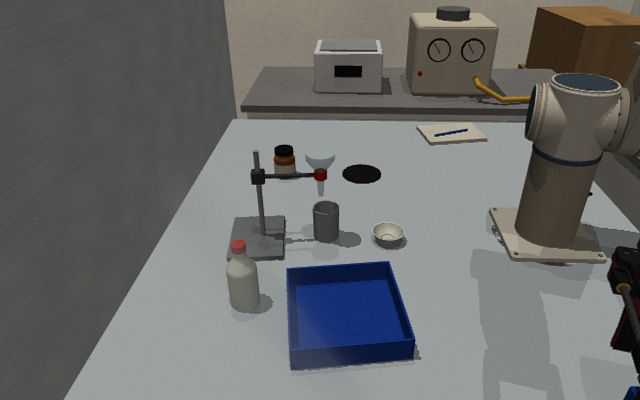

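The scene view shows the beaker at (328,208), red collar (334,173), rod foot plate (370,283), tray (433,160), mat (171,232), dish (309,160), bottle (468,230) and jar (190,325). In the side view they are: beaker (326,222), collar (320,175), tray (347,312), mat (362,174), dish (388,236).

```bash
cat > vis.py <<'E'
from station import *
import cv2, numpy as np
def ray(n,u,v):
    c=camera_info(n);K=np.array(c["intrinsics"]);T=np.array(c["T"])
    d=np.linalg.solve(K,[u,v,1.]);d=T[:3,:3]@[d[0],-d[1],-d[2]]
    return T[:3,3],d
def plane(n,p,z):
    o,d=ray(n,*p);return o+d*(z-o[2])/d[2]
def tri(p,q):
    o,d=ray("scene",*p);a,e=ray("side",*q)
    s=np.linalg.lstsq(np.c_[d,-e],a-o,rcond=None)[0]
    x,y=o+s[0]*d,a+s[1]*e
    return (x+y)/2,np.linalg.norm(x-y)
def blobs(im,m,box,minA=15):
    x0,y0,x1,y1=box;k=np.zeros(m.shape,np.uint8);k[y0:y1,x0:x1]=m[y0:y1,x0:x1]
    cs,_=cv2.findContours(k,cv2.RETR_EXTERNAL,cv2.CHAIN_APPROX_NONE)
    return sorted([c for c in cs if cv2.contourArea(c)>minA],key=cv2.contourArea,reverse=True)
E
python3 - <<'E'
from vis import *
np.set_printoptions(precision=4,suppress=True)
I={n:cv2.imread(f"pics/{n}0.png") for n in("scene","side")}
H={n:cv2.cvtColor(i,cv2.COLOR_BGR2HSV).astype(int) for n,i in I.items()}
def cen(c): M=cv2.moments(c);return M['m10']/M['m00'],M['m01']/M['m00']
red={n:((h[...,0]<8)|(h[...,0]>172))&(h[...,1]>130)&(h[...,2]>60) for n,h in H.items()}
blue={n:(h[...,0]>105)&(h[...,0]<130)&(h[...,1]>150) for n,h in H.items()}
blk={n:h[...,2]<30 for n,h in H.items()}
def two(m,bs,bd,name):
    r=[]
    for n,b in(("scene",bs),("side",bd)):
        c=blobs(I[n],m[n].astype(np.uint8),b)[0];r.append(cen(c))
    print(name,np.round(r,1).tolist(),*tri(*r));return r
two(red,(320,155,350,190),(305,160,335,190),"collar")
two(red,(470,190,500,215),(225,235,250,255),"bottlecap")
r=two(blk,(135,200,205,260),(335,160,390,188),"mat");print(plane("scene",r[0],.005),plane("side",r[1],.005))
two(blk,(165,300,207,342),(270,140,300,160),"jarlid~")
for n,b in(("scene",(355,100,510,215)),("side",(280,255,415,368))):
    c=blobs(I[n],blue[n].astype(np.uint8),b)[0];h=cv2.convexHull(c)
    q=cv2.approxPolyDP(h,0.02*cv2.arcLength(h,True),True)[:,0];print(n,"tray hull",q.tolist())
    for p in q: print("  ",plane(n,p,.05),plane(n,p,0))
big=[cv2.resize(I[n][y:y+72,x:x+75],None,fx=5.3,fy=5.3,interpolation=cv2.INTER_CUBIC) for n,x,y in(("scene",285,165),("side",290,180))]
cv2.imwrite("pics/crop1.png",np.hstack(big))
for n,x,y in(("scene",285,165),("side",290,180)):
    for yy in range(y,y+72,6): print(n,yy,H[n][yy,x:x+75:3,2].tolist())
E
```

```text
Traceback (most recent call last):
IndexError: list index out of range
```

```bash
cat > m.py <<'E'
from vis import *
np.set_printoptions(precision=4,suppress=True)
I={n:cv2.imread(f"pics/{n}0.png") for n in("scene","side")}
H={n:cv2.cvtColor(i,cv2.COLOR_BGR2HSV).astype(int) for n,i in I.items()}
def cen(c): M=cv2.moments(c);return M['m10']/M['m00'],M['m01']/M['m00']
red={n:((h[...,0]<8)|(h[...,0]>172))&(h[...,1]>110)&(h[...,2]>50) for n,h in H.items()}
blue={n:(h[...,0]>105)&(h[...,0]<130)&(h[...,1]>150) for n,h in H.items()}
blk={n:h[...,2]<50 for n,h in H.items()}
def two(m,bs,bd,name):
    r=[]
    for n,b in(("scene",bs),("side",bd)):
        c=blobs(I[n],m[n].astype(np.uint8),b)
        if not c: print(name,n,"none");return None
        r.append(cen(c[0]))
    print(name,np.round(r,1).tolist(),*tri(*r));return r
two(red,(320,155,350,190),(305,160,335,190),"collar")
two(red,(470,190,500,215),(225,235,250,255),"bottlecap")
r=two(blk,(135,200,205,260),(335,160,390,188),"mat")
if r: print(plane("scene",r[0],.005),plane("side",r[1],.005))
two(blk,(165,300,207,342),(270,140,300,160),"jarlid~")
for n,b in(("scene",(355,100,510,215)),("side",(280,255,415,368))):
    c=blobs(I[n],blue[n].astype(np.uint8),b)[0];h=cv2.convexHull(c)
    q=cv2.approxPolyDP(h,0.02*cv2.arcLength(h,True),True)[:,0];print(n,"tray hull")
    for p in q: print("  ",p,plane(n,p,.05)[:2],plane(n,p,0)[:2])
big=[cv2.resize(I[n][y:y+72,x:x+75],None,fx=5.3,fy=5.3,interpolation=cv2.INTER_CUBIC) for n,x,y in(("scene",285,165),("side",290,180))]
cv2.imwrite("pics/crop1.png",np.hstack(big))
for n,x,y in(("scene",285,165),("side",290,180)):
    for yy in range(y+6,y+72,6): print(n,yy,H[n][yy,x:x+75:3,2].tolist())
for n,p in(("scene",(309,160)),("side",(388,236)),("scene",(371,283))):print(n,p,plane(n,p,.014)[:2])
E
python3 m.py
```

```text
collar [[332.5, 175.4], [320.4, 175.3]] [0.5509 0.0261 0.1707] 0.00412549917133664
bottlecap [[483.9, 203.4], [237.8, 243.7]] [0.6942 0.2616 0.1474] 0.003238774878349668
mat [[170.4, 232.6], [361.3, 173.5]] [ 0.4475 -0.3045  0.0016] 0.0035736024654742533
[ 0.4519 -0.3031  0.005 ] [ 0.4463 -0.3005  0.005 ]
jarlid~ [[187.2, 320.4], [283.6, 150.6]] [ 0.6821 -0.291   0.0822] 0.003849752278514617
scene tray hull
   [441 106] [0.3712 0.3918] [0.3297 0.4299]
   [502 165] [0.5822 0.4221] [0.5557 0.4624]
   [419 214] [0.627  0.1898] [0.6036 0.2137]
   [369 154] [0.4445 0.1621] [0.4082 0.1841]
   [368 139] [0.4026 0.1791] [0.3634 0.2022]
side tray hull
   [388 261] [0.3968 0.1805] [0.3901 0.1177]
   [412 358] [0.3728 0.4364] [0.3641 0.3939]
   [348 363] [0.4793 0.4506] [0.4791 0.4091]
   [304 341] [0.5562 0.4066] [0.562  0.3617]
   [287 268] [0.6098 0.2114] [0.6199 0.151 ]
scene 171 [131, 131, 130, 108, 68, 73, 106, 114, 117, 113, 92, 62, 78, 89, 54, 55, 57, 58, 56, 72, 108, 128, 130, 130, 131]
scene 177 [131, 129, 131, 130, 122, 115, 110, 103, 101, 106, 109, 118, 130, 131, 58, 53, 56, 49, 32,
[... 1968 characters left out ...]
162, 159, 159, 159, 158, 161, 160, 41, 64, 61, 62, 62, 62, 62, 57, 58, 155, 156, 157, 155, 158, 159, 156, 158]
side 228 [159, 158, 161, 160, 142, 137, 137, 137, 51, 59, 62, 65, 61, 61, 60, 58, 56, 161, 158, 157, 158, 159, 157, 157, 156]
side 234 [140, 156, 159, 159, 144, 137, 136, 139, 57, 63, 60, 64, 60, 63, 59, 56, 58, 95, 95, 96, 93, 95, 90, 159, 158]
side 240 [95, 91, 89, 91, 88, 105, 92, 91, 98, 77, 61, 60, 61, 60, 58, 74, 82, 97, 95, 95, 95, 95, 95, 94, 160]
side 246 [155, 157, 159, 159, 159, 159, 160, 159, 148, 145, 145, 146, 146, 146, 146, 146, 160, 107, 108, 94, 103, 107, 162, 159, 156]
scene (309, 160) [0.3825 0.0387]
side (388, 236) [0.386  0.0383]
scene (371, 283) [0.7147 0.0439]
```

View pics/crop1.png

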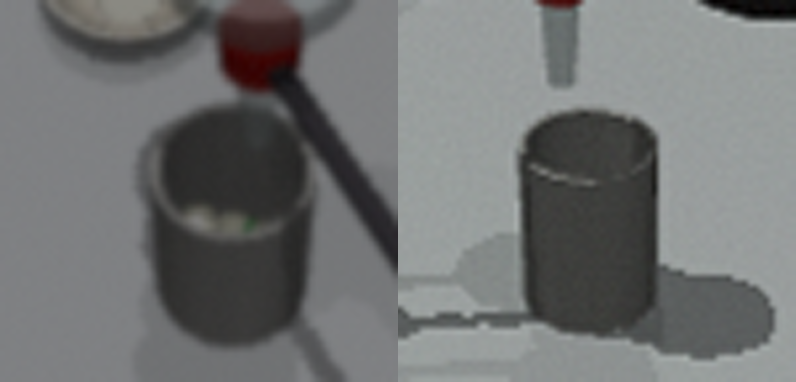

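The crop shows the rim ellipse centred at about (328.8,197.1) in the scene view and (325.9,207.6) in the side view. The bars are visible inside, and the stem tip is clear above the beaker. Next I triangulate the beaker and check reachability.

```bash
cat > geo.py <<'E'
from vis import *
from scipy.spatial.transform import Rotation as Rn
np.set_printoptions(precision=3,suppress=True)
BK=np.array([.55,.026]);TRAY=np.array([.491,.301]);MAT=np.array([.449,-.302])
def toolR(az,e,flip,roll=0):
    z=np.array([np.cos(az)*np.cos(e),np.sin(az)*np.cos(e),-np.sin(e)])
    y=np.array([-np.sin(az),np.cos(az),0])*flip
    return np.c_[np.cross(y,z),y,z]@Rn.from_euler('z',roll).as_matrix()
def q(R): return Rn.from_matrix(R).as_quat(scalar_first=True)
def tcp(g,R): return np.asarray(g)+.019*R[:,2]
E
python3 - <<'E'
from geo import *
b,err=tri((328.8,197.1),(325.9,207.6));print("rim",b,err,plane("scene",(328.8,197.1),.085),plane("side",(325.9,207.6),.085))
print("foot pts",plane("scene",(328,230.1),0),plane("side",(327.3,242.8),0))
D=np.deg2rad
for az in D([-80,-45,-20,0,8,20,45,80]):
  for e in D([35,45]):
    for f in(1,-1):
      R=toolR(az,e,f);j=inverse_kinematics(tcp([*b[:2],.052],R),q(R))
      if j is not None:
        j2=inverse_kinematics(tcp([*(b[:2]-.15*np.array([np.cos(az),np.sin(az)])*0),.052],R)-.1*R[:,2],q(R))
        print("grasp",np.rad2deg([az,e]),f,np.array(j),j2 is not None,"camdir z",R[2,0])
e0=D(40)
for f in(1,-1):
 for az in D(range(-60,121,20)):
  for e in D([-10,0,10]):
   for roll in D([-170,-150,-130,130,150,170]):
    R=toolR(az,e,f,roll);bz=(toolR(0,e0,f).T@[0,0,1]);bz=R@bz
    t=np.rad2deg(np.arccos(bz[2]))
    g=np.array([*TRAY,.2])-.033*bz
    j=inverse_kinematics(tcp(g,R),q(R))
    if j is not None and t>112: print("pour",f,np.rad2deg([az,e,roll]),"tilt",t,bz,np.array(j))
E
```

```text
rim [0.539 0.025 0.083] 0.002942995351794742 [0.542 0.025 0.085] [0.537 0.027 0.085]
foot pts [0.567 0.013 0.   ] [0.533 0.052 0.   ]
grasp [-80.  35.] 1 [ 0.496  0.814  1.841 -1.002  1.174  1.069] True camdir z -0.8191520442889918
grasp [-80.  35.] -1 [ 0.496  0.814  1.841 -1.002  1.174 -2.072] True camdir z 0.8191520442889918
grasp [-80.  45.] 1 [ 0.435  0.729  1.875 -0.921  1.031  0.956] True camdir z -0.7071067811865476
grasp [-80.  45.] -1 [ 0.435  0.729  1.875 -0.921  1.031 -2.186] True camdir z 0.7071067811865476
grasp [-20.  35.] 1 [0.33  0.763 2.371 3.825 0.954 1.565] True camdir z -0.8191520442889919
grasp [-20.  35.] -1 [ 0.33   0.763  2.371  3.825  0.954 -1.577] True camdir z 0.8191520442889919
grasp [-20.  45.] 1 [0.265 0.63  2.33  3.888 0.644 1.397] True camdir z -0.7071067811865477
grasp [-20.  45.] -1 [ 0.265  0.63   2.33   3.888  0.644 -1.745] True camdir z 0.7071067811865477
grasp [ 0. 35.] 1 [0.046 0.786 2.441 3.185 1.045 1.575] False camdir z -0.8191520442889918
grasp [ 0. 35.] -1 [ 0.046  0.786  2.441  3.185  1.045 -1.566] False camdir z 0.8191520442889918
grasp 
[... 28230 characters left out ...]
 [0.054 0.884 1.659 1.174 1.828 2.291]
pour -1 [120.   0. 130.] tilt 119.49870423110364 [ 0.83  -0.263 -0.492] [0.037 0.883 1.707 1.147 1.818 1.196]
pour -1 [120.   0. 150.] tilt 131.56076257015934 [ 0.653 -0.365 -0.663] [0.042 0.878 1.695 1.156 1.823 1.563]
pour -1 [120.   0. 170.] tilt 138.9735386299845 [ 0.437 -0.49  -0.754] [0.048 0.878 1.678 1.165 1.826 1.928]
pour -1 [ 120.   10. -170.] tilt 129.14805574671598 [ 0.267 -0.728 -0.631] [0.067 0.798 1.68  1.1   1.702 2.337]
pour -1 [120.  10. 150.] tilt 122.80055159818883 [ 0.706 -0.456 -0.542] [0.054 0.789 1.716 1.087 1.696 1.61 ]
pour -1 [120.  10. 170.] tilt 129.14805574671598 [ 0.497 -0.595 -0.631] [0.06  0.791 1.699 1.094 1.7   1.975]
```

```bash
sed -i 's/^BK=.*;TRAY/BK=np.array([.539,.0245]);TRAY/' geo.py
cat >> geo.py <<'E'
AZ=np.deg2rad(7);E45=np.deg2rad(45);RG=toolR(AZ,E45,1);G=np.array([*BK,.052])
def snap(name):
    a=[read_camera(n)[:,:,::-1] for n in("scene","side")]
    cv2.imwrite(f"pics/{name}.png",cv2.resize(np.vstack([a[0],a[1]]),None,fx=.74,fy=.74,interpolation=cv2.INTER_AREA)[:592])
    cv2.imwrite(f"pics/{name}_a.png",a[0]);cv2.imwrite(f"pics/{name}_b.png",a[1])
E
python3 - <<'E'
from geo import *
print("tip",tri((333,183),(321,196)),plane("side",(321,196),.12))
W=np.array([.40,.01,.28])
print(inverse_kinematics(tcp(W,RG),q(RG)),inverse_kinematics(tcp(G-.1*RG[:,2],RG),q(RG)))
p=np.array(get_tcp_pos());movel(p+[0,0,.1])
move_pose(tcp(W,RG),q(RG));print(get_time(),get_tcp_pos(),get_joint_pos())
movel(tcp(G-.1*RG[:,2],RG));print(get_time(),get_tcp_pos())
movel(tcp(G-.05*RG[:,2],RG),v=.08);print(get_time(),get_tcp_pos(),get_ft_force())
snap("app")
E
```

```text
tip (array([0.544, 0.035, 0.125]), np.float64(0.009113588908974924)) [0.548 0.032 0.12 ]
None [-0.095  0.375  2.527  2.847  0.553  1.669]Traceback (most recent call last):
  File "<stdin>", line 6, in <module>
station.MotionError: the arm cannot take that pose within its joint ranges
```

```bash
sed -i 's/AZ=np.deg2rad(7)/AZ=np.deg2rad(42)/' geo.py
python3 - <<'E'
from geo import *
D=np.deg2rad
def t(name,g,R):
    j=inverse_kinematics(tcp(g,R),q(R));print(name,None if j is None else np.array(j))
h=np.array([np.cos(AZ),np.sin(AZ),0])
t("W",G-.1*RG[:,2]+[-.05,-.05,.12],RG);t("P",G-.1*RG[:,2],RG);t("G",G,RG)
for d in(.06,.08,.1):t(f"out{d}",G-d*h+[0,0,.012],RG);t(f"up{d}",G-d*h+[0,0,.15],RG)
for a in(42,60,80,100):t(f"tray{a}",[*TRAY,.2],toolR(D(a),E45,1))
for a in(-90,-60,-30,0,30):
    for z in(.06,.2):t(f"mat{a},{z}",[*MAT,z],toolR(D(a),E45,1))
E
```

```text
W None
P [-0.528  0.439  2.289  1.442  0.747  2.17 ]
G [-0.356  0.64   2.228  1.767  0.693  1.955]
out0.06 [-0.501  0.601  2.283  1.639  0.733  1.939]
up0.06 [-0.501  0.242  2.249  1.223  0.789  2.507]
out0.08 [-0.553  0.599  2.297  1.601  0.746  1.922]
up0.08 [-0.553  0.234  2.262  1.196  0.817  2.485]
out0.1 [-0.607  0.598  2.309  1.559  0.759  1.907]
up0.1 [-0.607  0.226  2.273  1.167  0.846  2.463]
tray42 [0.402 0.235 2.269 2.039 0.26  2.421]
tray60 None
tray80 None
tray100 [0.128 0.449 1.899 0.93  1.079 2.511]
mat-90,0.06 None
mat-90,0.2 [-0.197  0.354  2.07  -1.091  0.897  0.601]
mat-60,0.06 [-0.343  0.609  2.31   4.033  0.629  1.325]
mat-60,0.2 None
mat-30,0.06 [-0.678  0.606  2.384  2.957  0.635  1.61 ]
mat-30,0.2 [-0.678  0.184  2.347  2.564  0.201  2.029]
mat0,0.06 [-0.963  0.614  2.263  1.911  0.663  1.926]
mat0,0.2 None
mat30,0.06 [-1.044  0.665  2.032  1.167  0.877  2.164]
mat30,0.2 [-1.044  0.39   2.006  0.976  1.023  2.489]
```

```bash
cat >> geo.py <<'E'
H=np.array([np.cos(AZ),np.sin(AZ),0])
E
python3 - <<'E'
from geo import *
W=G-.12*H+[0,0,.15]
for n,g in(("W",W),("P",G-.1*RG[:,2])):print(n,inverse_kinematics(tcp(g,RG),q(RG)) is not None)
q0=get_ee_rot()
move_pose([.10,.39,.33],q0);print(get_time(),get_tcp_pos())
move_pose(tcp(W,RG),q(RG));print(get_time(),get_tcp_pos(),get_joint_pos())
movel(tcp(G-.1*RG[:,2],RG));print(get_time(),get_tcp_pos())
movel(tcp(G-.045*RG[:,2],RG),v=.08);print(get_time(),get_tcp_pos(),get_ft_force())
snap("app")
E
```

```text
W True
P True
1.8667 [0.1   0.391 0.33 ]
4.0583 [ 0.46  -0.046  0.189] [-0.662  0.221  2.282  1.137  0.875  2.441]
4.8333 [ 0.496 -0.014  0.109]
5.6667 [0.525 0.012 0.071] [ 0.638 -0.453 -0.01 ]
```

View pics/app.png

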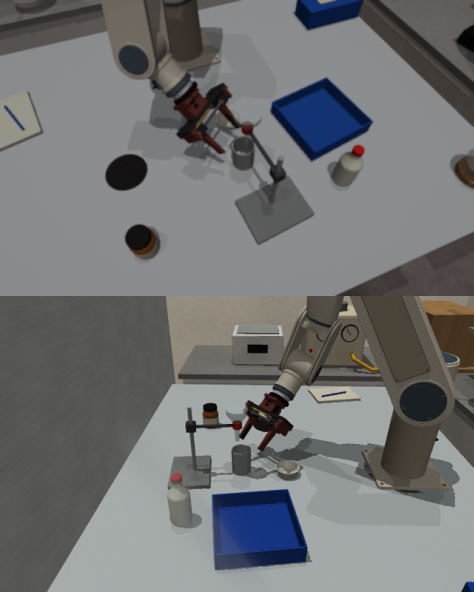

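The arm is at the 45° pre-grasp, with the fingers on either side of the line to the beaker (scene ≈(242,152) in the downscaled picture), and the funnel is clear. I'll insert, grip, lift slightly and pull out.

Run:
```python
from geo import *
hit=movel(tcp(G,RG),v=.06,until_force=6);print(hit,get_tcp_pos(),tcp(G,RG),get_ft_force())
if not hit:
    command_gripper(0.);print("w",get_grip_width()*88,get_finger_force(),get_ft_force())
    movel(tcp(G+[0,0,.012],RG),v=.05);print(get_ft_force(),get_grip_width()*88)
    movel(tcp(G+[0,0,.012]-.08*H,RG),v=.1)
    movel(tcp(G+[0,0,.08]-.09*H,RG),v=.12)
    print(get_time(),get_ft_force(),get_grip_width()*88,get_finger_force(),get_joint_pos())
snap("ext")
```

```text
False [0.549 0.033 0.039] [0.549 0.033 0.039] [0.882 0.208 0.899]
w 62.30885162456201 30.20260187331587 [-1.123 -0.419  2.937]
[ 0.134 -0.137 -1.843] 62.48770375972526
9.275 [-1.324  0.14  -2.177] 62.62282493077765 30.175068941898644 [-0.579  0.41   2.299  1.379  0.77   2.192]
```

View pics/ext.png

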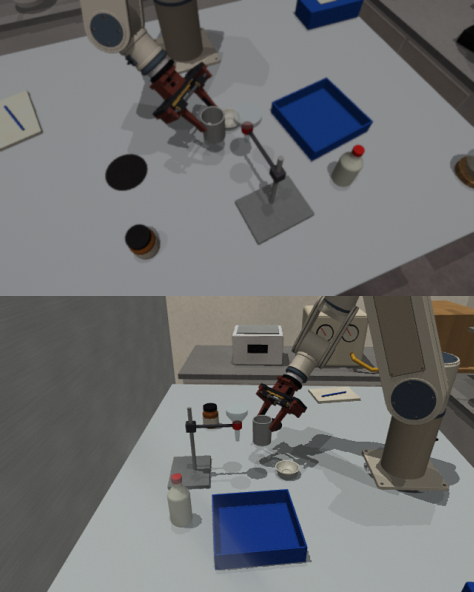

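The beaker is out and held upright (scene (213,127) in the downscaled picture), clear of the funnel. Next I plan the carry and pour.

```bash
cat > plan.py <<'E'
from geo import *
D=np.deg2rad
BZ=RG.T@[0,0,1]
def pourpose(az,e,roll,rim):
    R=toolR(D(az),D(e),1,D(roll));b=R@BZ
    return tcp(np.asarray(rim)-.033*b,R),R,np.rad2deg(np.arccos(b[2])),b
CARRY=[[.435,-.03,.135],[.43,.08,.135],[.44,.18,.14]]
def chain(az,zr):
    return [pourpose(az,e,r,[*TRAY,zr]) for e,r in((45,0),(40,-25),(30,-50),(20,-80),(10,-110),(0,-140),(-5,-155))]
E
python3 - <<'E'
from plan import *
for c in CARRY: print("carry",inverse_kinematics(tcp(c,RG),q(RG)))
for az in(42,50,60):
  for zr in(.17,.2):
    print(az,zr)
    for p,R,t,b in chain(az,zr):
        j=inverse_kinematics(p,q(R));print("  tilt %.0f"%t,b,None if j is None else np.array(j))
E
```

```text
carry [-0.628  0.375  2.368  1.373  0.783  2.139]
carry [-0.304  0.341  2.47   1.751  0.667  2.039]
carry [0.066 0.325 2.464 2.134 0.544 1.997]
42 0.17
  tilt 0 [0. 0. 1.] [0.402 0.396 2.297 2.482 0.384 1.956]
  tilt 19 [-0.296  0.135  0.945] [0.362 0.44  2.323 2.563 0.533 1.401]
  tilt 42 [-0.649  0.145  0.747] [0.313 0.546 2.365 2.648 0.839 0.824]
  tilt 69 [-0.929  0.101  0.357] [0.279 0.661 2.384 2.669 1.135 0.221]
  tilt 97 [-0.993 -0.    -0.115] [ 0.267  0.784  2.388  2.677  1.423 -0.363]
  tilt 123 [-0.83  -0.135 -0.542] [ 0.279  0.915  2.376  2.683  1.705 -0.939]
  tilt 134 [-0.682 -0.212 -0.7  ] [ 0.293  0.983  2.362  2.686  1.842 -1.224]
42 0.2
  tilt 0 [0. 0. 1.] [0.402 0.317 2.287 2.316 0.318 2.132]
  tilt 19 [-0.296  0.135  0.945] [0.362 0.356 2.315 2.464 0.459 1.514]
  tilt 42 [-0.649  0.145  0.747] [0.313 0.454 2.364 2.603 0.759 0.887]
  tilt 69 [-0.929  0.101  0.357] [0.279 0.566 2.389 2.648 1.056 0.268]
  tilt 97 [-0.993 -0.    -0.115] [ 0.267  0.689  2.401  2.67   1.35  -0.325]
  tilt 123 [-0.83  -0.135 -0.542] [ 0.279  0.824  2.397  2.686  1.642 -0.908]
  tilt 134 
[... 1424 characters left out ...]
3  2.263  2.152  1.332 -0.251]
  tilt 123 [-0.747 -0.385 -0.542] [ 0.076  0.875  2.258  2.17   1.566 -0.865]
  tilt 134 [-0.583 -0.412 -0.7  ] [ 0.082  0.936  2.25   2.173  1.683 -1.171]
60 0.2
  tilt 0 [ 0. -0.  1.] [0.244 0.354 2.214 1.627 0.535 2.445]
  tilt 19 [-0.324  0.037  0.945] [0.2   0.395 2.227 1.779 0.627 1.822]
  tilt 42 [-0.662 -0.063  0.747] [0.141 0.485 2.255 1.98  0.838 1.125]
  tilt 69 [-0.914 -0.191  0.357] [0.1   0.58  2.267 2.08  1.063 0.447]
  tilt 97 [-0.945 -0.307 -0.115] [ 0.078  0.681  2.275  2.137  1.294 -0.19 ]
  tilt 123 [-0.747 -0.385 -0.542] [ 0.076  0.794  2.276  2.169  1.531 -0.814]
  tilt 134 [-0.583 -0.412 -0.7  ] [ 0.082  0.856  2.272  2.177  1.65  -1.123]
```

Run:
```python
from plan import *
for c in CARRY: movel(tcp(c,RG),v=.15)
print(get_time(),get_joint_pos())
for (e,r),z in zip(((45,0),(40,-25),(30,-50),(20,-80),(10,-105),(5,-125),(0,-145),(-5,-160)),(.17,.17,.165,.155,.15,.145,.145,.145)):
    p,R,t,b=pourpose(42,e,r,[TRAY[0]+.025,TRAY[1],z]);move_pose(p,q(R))
    if t>80: wait(.3)
    print("%.0f"%t,get_time(),get_grip_width()*88,get_ft_force())
wait(.7)
snap("pour")
```

```text
11.475 [0.064 0.325 2.464 2.133 0.544 1.997]
0 12.1 62.169795662512406 [ 0.274  0.459 -2.741]
19 12.7083 62.293889604570765 [-0.614 -0.098 -2.784]
42 13.3417 62.13522500597227 [ 0.2   -0.081 -1.599]
69 13.9833 62.2863917883886 [ 0.069  0.378 -1.804]
93 14.8333 62.30025374152082 [-0.407 -0.312 -1.78 ]
110 15.5833 62.747754870609896 [-0.003  0.276 -1.158]
125 16.325 62.44115590906004 [-0.514  0.008 -1.119]
136 17.0 62.34598721460269 [ 1.1    0.467 -1.461]
```

View pics/pour.png

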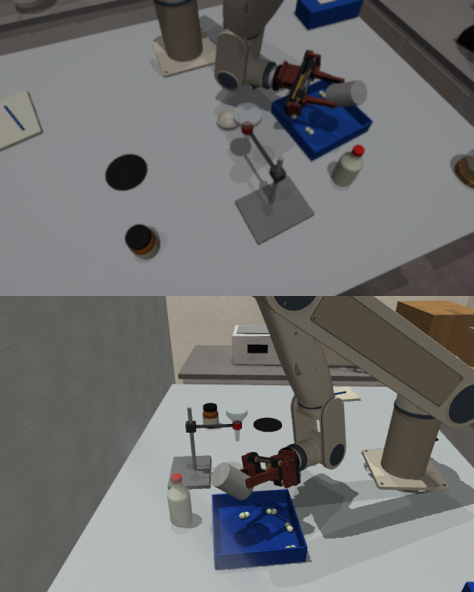

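The picture shows the beaker tipped, and bars in the tray around (245,515), (270,512), (289,527) and (291,547) in the downscaled side view. I'll turn the beaker upright again over the tray, count the bars and check reach to the mat.

Run:
```python
from plan import *
for (e,r),z in zip(((5,-125),(10,-105),(20,-80),(30,-50),(40,-25),(45,0)),(.145,.15,.155,.165,.17,.175)):
    p,R,t,b=pourpose(42,e,r,[TRAY[0]+.025,TRAY[1],z]);move_pose(p,q(R))
for c in CARRY[::-1]: movel(tcp(c,RG),v=.2)
print(get_time(),get_grip_width()*88,get_ft_force())
snap("after")
for a in(10,20,30,42):
    R=toolR(D(a),E45,1)
    print(a,[None if (j:=inverse_kinematics(tcp([*MAT,z],R),q(R))) is None else np.array(j) for z in(.057,.13)])
s=np.vstack([cv2.resize(cv2.imread("pics/after_a.png")[95:220,355:515],None,fx=3.7,fy=2.4),cv2.resize(cv2.imread("pics/after_b.png")[250:370,270:430],None,fx=3.7,fy=2.4)])
cv2.imwrite("pics/after_crop.png",s)
im=cv2.imread("pics/after_b.png");h=cv2.cvtColor(im,cv2.COLOR_BGR2HSV)
m=((h[...,1]<70)&(h[...,2]>90)).astype(np.uint8)
for c in blobs(im,m,(292,270,405,352),4): x=c[:,0].mean(0);print(x,cv2.contourArea(c),plane("side",x,.013)[:2]-TRAY)
```

```text
23.6 62.391619687557835 [-0.111 -0.105 -1.923]
10 [array([-1.01 ,  0.633,  2.193,  1.622,  0.715,  2.025]), array([-1.01 ,  0.456,  2.191,  1.417,  0.725,  2.296])]
20 [array([-1.036,  0.65 ,  2.115,  1.373,  0.788,  2.107]), array([-1.036,  0.488,  2.113,  1.222,  0.832,  2.325])]
30 [array([-1.044,  0.672,  2.032,  1.172,  0.875,  2.157]), array([-1.044,  0.522,  2.03 ,  1.065,  0.941,  2.33 ])]
42 [array([-1.035,  0.702,  1.929,  0.979,  0.989,  2.181]), array([-1.035,  0.566,  1.928,  0.912,  1.07 ,  2.311])]
[400.634 284.939] 204.0 [-0.121 -0.087]
[391.238 313.381] 41.5 [-0.095 -0.004]
[326.8  295.95] 35.0 [ 0.034 -0.048]
[369.842 290.263] 28.5 [-0.055 -0.069]
[362.895 289.842] 27.5 [-0.041 -0.069]
[333.529 294.353] 20.5 [ 0.02  -0.053]
[387.882 308.   ] 15.5 [-0.09  -0.018]
[389.  338.5] 6.0 [-0.087  0.061]
[395.846 337.615] 5.5 [-0.1    0.058]
```

View pics/after_crop.png

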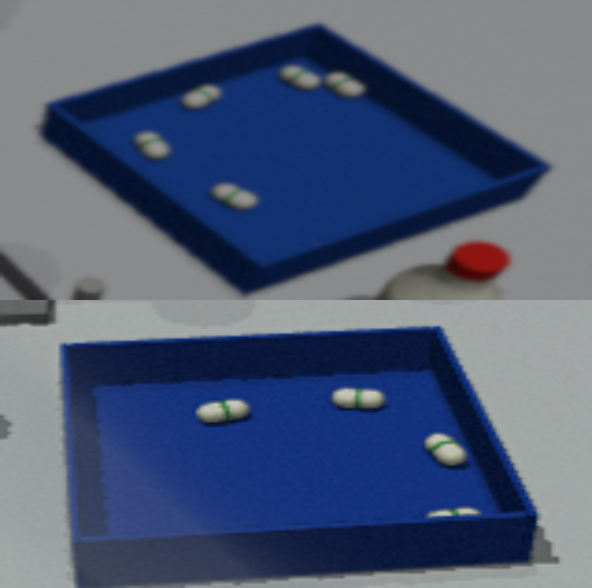

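View pics/after.png

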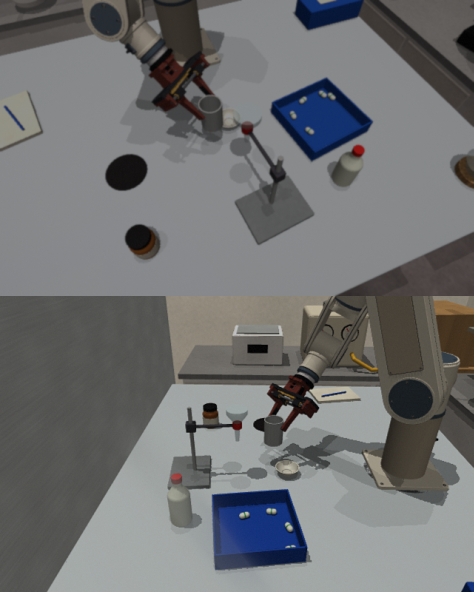

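All five bars lie on the tray floor (scene crop, five white rods), and the beaker is still upright in the grip. Now I place it on the mat.

Run:
```python
from plan import *
movel(tcp([*MAT,.13],RG),v=.15)
movel(tcp([*MAT,.070],RG),v=.08)
hit=movel(tcp([*MAT,.050],RG),v=.02,until_force=3)
print(hit,get_tcp_pos()-tcp([*MAT,.057],RG),get_ft_force())
command_gripper(1.0);print(get_grip_width())
wait(.3)
movel(np.array(get_tcp_pos())-.12*RG[:,2],v=.1)
movel(np.array(get_tcp_pos())+[-.02,0,.05],v=.1)
wait(.5);print(get_time(),get_ft_force())
a=[read_camera(n)[:,:,::-1] for n in("scene","side")]
cv2.imwrite("pics/place.png",np.hstack([cv2.resize(a[0][160:360,90:250],None,fx=2.5,fy=2.5),cv2.resize(a[1][110:310,270:430],None,fx=2.5,fy=2.5)]))
```

```text
True [0. 0. 0.] [-1.982 -1.362  4.592]
1.00020145447222
30.675 [ 0.368 -0.014 -1.057]
```

View pics/place.png

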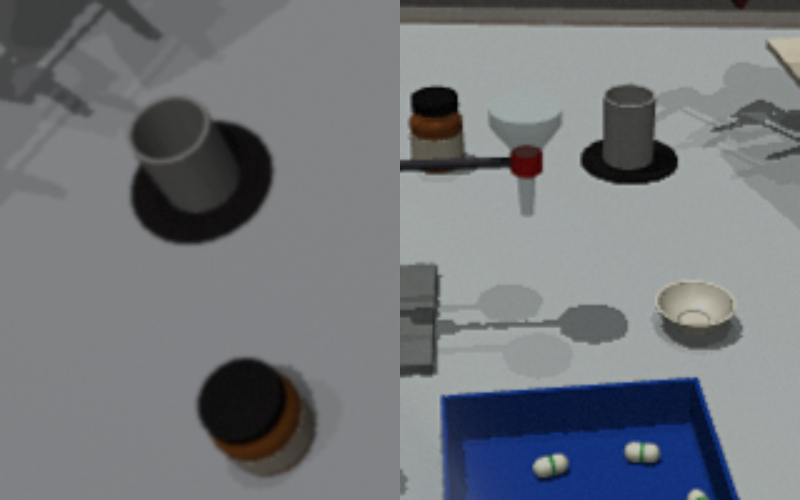

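The beaker stands upright near the mat's centre (scene crop mat (202,180), beaker foot about (203,190)), and the gripper is clear of it.

```bash
python3 -c "
from station import *
print(job_done())"
```

```text
the job is handed in; nothing more can be done
None
```

The job is handed in: all five stir bars are in the tray, the empty beaker stands upright and released on the mat, and I saw no contact with the funnel, its stand or the other objects.

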